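Hang a ring bracket and stand a ball vessel in it

TASK

Hang the blue ring bracket on the slotted upright: hook its two claws into the two upper slots, either side of the orange spring catch, and press it down until the catch springs out over the back plate and locks it. Then take the red ball-shaped vessel out of its cardboard nest and stand it gently in the bracket's ring, neck straight up, and let go. Keep the vessel from toppling or falling and leave the other things on the bench where they are.

Things in the scene. Friction and masses are not known exactly. Their poses are not given: they have to be found in the camera images.
- upright: Grey slotted upright fixed to the bench, 96 mm wide, 190 tall. Origin on the bench below the middle of its slotted face; z up, x into the face (the bracket goes on along +x), y along it. Face sheet 5 mm thick (x 0 to 5), hollow behind, side flanges 40 mm deep. Slots 16 mm wide at y = +-25 mm: lower pair 66 to 106 mm above the bench, upper pair (to be used) 126 to 166 mm.
- mount (a point): Point on the upright's face 70 mm above the bench, axes as the upright's. With the bracket home its origin and axes coincide with this point (but play lets it sag forward about 4 degrees, its ring some 10 mm low). The claws go in with the bracket 14 to 32 mm higher than home; push on until the back plate meets the face, then lower.
- catch (a joint): Orange spring catch in the middle of the upright's face, 24 mm wide, 152.5 to 164.5 mm above the bench, standing 7 mm out. Value in m: 0 = out, 0.007 = pushed flush, 0.010 = stop. Spring 1.8 N when out, 3.5 N flush. The back plate pushes it in as the bracket goes on; once the plate is right down it springs out 2.5 mm above the plate's top edge.
- bracket: Blue steel ring bracket, 0.4 kg, loose, standing the way up that it hangs. Origin at the foot of the back plate's rear face, mid-width; z up, x out of the rear (push-on direction), ring towards -x. Plate 80 x 80 mm, 6 thick. Arm 12 mm wide, 47 mm high to x = -80, then 18 mm. Centre of mass near x = -60 mm.
- claws (a point): Midway between the bracket's two steel claws, on the plate's rear face 56 mm above its foot, level with the undersides of their tongues; axes as the bracket's. Claws at y = +-25 mm, 8 mm wide; tongues 8 mm high, lips behind hang 14 mm below this point; they reach 15 mm back. Gap plate to lip 6.5 mm at the top, 9 mm at its end.
- tab (a point): Middle of the top of the black rubber grip tab on the bracket's arm: 62 mm in front of the back plate's rear face, 96 mm above the bracket's foot. The tab is 14 mm thick (along the bracket's y), 36 mm long (along x), and free from 47 to 96 mm above the foot: hold it here from above, near its top.
- ring (a point): Centre of the bracket's ring at the height of its upper edge, axes as the bracket's; 145 mm in front of the back plate's rear face. Ring 82 mm outside, 66 mm inside diameter, 18 mm high, open below. The ball rests on the inner upper edge, its centre then 30 mm above this point.
- vessel: Red steel ball vessel with brass neck, 0.3 to 0.6 kg. Ball 90 mm diameter; origin at the ball's centre, z along the neck. Round collar 42 mm diameter at 38 to 48 mm along z, then round neck 28 mm diameter from 48 to 95 mm: the place to grip. Starts leaning about 0.5 rad in the nest, roughly towards the robot. Round-bottomed: it stays at whatever slant it is let go.
- neck_end (a point): Centre of the free end of the vessel's neck, 95 mm from the ball's centre.
- nest: Cardboard ring fixed to the bench in which the vessel starts, 120 mm across, 25 mm high, 66 mm hole. Origin on the bench in its middle.
- tin: Closed tin, 84 mm diameter, 100 mm tall; bystander, origin under its middle.
- tape: Grey roll of tape lying flat, 96 mm diameter, 25 mm high; bystander.
- tee: Brass pipe tee lying flat, 94 mm long, 36 mm high; bystander.
- wrench: Steel wrench, 180 mm long, lying flat; bystander.
- caddy: Open blue parts caddy, 110 x 170 mm, 70 mm high; bystander.
- valve: Brass ball valve with red lever, about 110 mm long, 60 mm high; bystander.
Things that resemble listed ones, but are neither listed nor needed, are in the scene too. Leave any green or purple look-alike of the bracket alone.

How it is judged:
By the outcome, as a careful person would: the job done as asked, in the order asked, and still so for the second after the job is handed in, with the robot touching nothing.
It also fails if it takes over 64 s, if anything falls off the work surface, if the arm or the gripper's body presses on something with over 40 N, if the wrist force passes 120 N, or if a joint passes its speed limit or range.

ROBOT

A 7-joint arm with a two-finger parallel gripper is mounted at the origin on the work surface. World frame = base frame: x ahead of the robot, y to its left, z up, the work surface at z = 0. Lengths are in m, angles in rad, forces in N, time in s.
With the tool pointing down it reaches from about 0.4 to 0.85 m from the base axis. Payload 10.4 kg.
Tool frame: the origin (TCP) lies between the finger pads; the fingertips stand r.nose_length ahead of it and the grasp point (between the pads) lies 6 mm ahead of it (r.nose_length is the distance from the TCP to the fingertips, in m); z points along the fingers, x is the direction in which the jaws open and shut, and the axes are right-handed (so a half turn about z gives the same grasp; the last joint's range is limited). The gripper opens to 87 mm and grips with 3 to 60 N. Pads are 19 mm wide; open, the fingers measure 117 mm over their backs; the gripper's body (75 mm by 190 mm) begins 51 mm behind the grasp point.
Start: joints at [-1.188, 0.332, -0.065, 1.46, 0.022, 1.35, -0.088], TCP at [0.247, 0.574, 0.248] pointing down, gripper open.
Joint ranges: [-2.6, 2.6], [-0.5, 2.12], [-1.47, 1.34], [0.16, 2.42], [-1.27, 4.41], [0.06, 2.06], [-2.6, 2.6]. Speed limits (rad/s): [2.22, 2.22, 2.79, 2.79, 3.14, 3.14, 3.14].

INTERFACE

Orientations are given as a unit quaternion [x, y, z, w].
In Python, from bench import r gives the robot as it stands. The module is installed in compiled form; this text tells all that it offers.
- The arm moves only by the shell command python3 -m creep 'ROWS' [OPENING] [FORCE]. ROWS is JSON, a list of rows, each an object of numbers: "x", "y", "z": the shift along the world's x, y, z in m; "spin": the turn about the world's z in degrees. In form: [{"x": .., "y": .., "z": .., "spin": ..}, ...]. A call has 1 to 12 rows; each row is the pose to reach, as a shift and turn from the pose commanded when the call began; what a row does not reach only later rows make up. A row lasts 1/8 s, in which the tool goes at most 62.5 mm and 10.7 degrees, less where a joint would pass 70% of its speed; a pose out of reach is approached as far as the arm can. A call with a gripper value outside its range is refused whole. OPENING is the finger opening in m, from 0 to 0.087, set as the call begins (- or left out, the last holds). The fingers move at their own pace and stop on an object; FORCE is the grip in N (left out, the last holds). Time passes only in rows, so rows that repeat a pose let the fingers close. It gives the time, the measured TCP pose, the force and the opening at its end, in the units of the state.
- r.read_state(): the state, without advancing time (a new reading comes with each control period).
- r.camera(name): name is "side" or "top" or "wrist"; returns a dict with "pixels" (420x560x3 uint8, blue, green, red), "z_map" (420x560 float32, m along the optical axis (not along the pixel's ray), 0 where there is no reading), "K" (3x3 intrinsics, pixels), "R" (3x3) and "t" (3): a world point X has camera coordinates R X + t. Camera axes: x right, y down, z forward; pixel columns grow to the right and rows downward; lengths in m; the calibration is good to about 2 mm. A picture is of the moment at which its call begins.
- r.close_job(): hands the job in, once; it reports no verdict.
The state is a dict: "time": time; "joint_positions": joint angles; "joint_vel": joint speeds; "joint_torque": joint torques, N m; "ee_pos": TCP position; "eef_rot": TCP orientation; "ft_force": force on the tool from outside, world axes, zero at the start; "torque": the same for the moment, N m; "width": finger opening in m.
Only numpy, scipy, OpenCV 4.12 (cv2) and the standard library are available. Lean on these libraries where they do the work, as an engineer would, in place of code of your own. Each camera call takes 0.05 s, during which the arm holds its last target. There are 200 camera calls.

## Working session

There is one attempt and no reset: what is moved stays moved. The work goes in short steps, Python scripts to look and compute and a shell command to move; the robot and the scene stay as the last step left them, time stands still between calls to the robot, and variables do not carry over. Pictures are saved under pics/ and viewed, about 8 in all and at most 12, crops included, and the job is handed in when it is done.

```bash
mkdir -p pics
cat > h.py <<'E'
import numpy as np, cv2
from bench import r
def grab(n):
    c=r.camera(n); np.savez('pics/%s.npz'%n,**{k:c[k] for k in('pixels','z_map','K','R','t')}); return c
def cloud(c):
    z=c['z_map']; v,u=np.indices(z.shape); K=c['K']
    P=np.stack([(u-K[0,2])/K[0,0]*z,(v-K[1,2])/K[1,1]*z,z],-1)
    W=(P-c['t'])@c['R']   # R^T (P-t)
    W[z<=0]=np.nan; return W
def pr(c,X):
    p=c['R']@np.array(X)+c['t']; q=c['K']@p; return q[:2]/q[2]
E
python3 - <<'E'
from h import *
s=r.read_state();print(r.nose_length,s)
a=[grab(n)for n in('top','side')]
for n,c in zip(('top','side'),a):
    cv2.imwrite('pics/%s0.png'%n,c['pixels']);print(n,c['K'].tolist(),(-c['R'].T@c['t']).tolist(),c['R'].tolist())
E
```

```text
0.025 {'time': 0.0, 'joint_positions': array([-1.18755727,  0.332854  , -0.06469407,  1.46096026,  0.02159707,
        1.34991003, -0.08850115]), 'joint_vel': array([ 6.73225948e-05, -3.80752452e-04, -1.29112197e-03,  7.00819676e-04,
        5.29023731e-04,  1.05521858e-03,  9.68517887e-04]), 'joint_torque': array([ 5.11247581e-04, -6.23234439e+01,  2.55305367e-02, -3.89919055e+01,
       -6.12197863e-02,  3.91158764e-02,  1.22303209e-04]), 'ee_pos': array([0.24660703, 0.57389455, 0.24675602]), 'eef_rot': array([ 8.35097666e-01,  5.50101238e-01, -5.80505608e-04,  4.22774577e-04]), 'ft_force': array([0.34958688, 0.11755316, 0.46720042]), 'torque': array([-0.04808643,  0.00490312,  0.00279981]), 'width': 0.0869339899222037}
top [[534.081546678605, 0.0, 277.92870782441275], [0.0, 534.081546678605, 216.51955485014597], [0.0, 0.0, 1.0]] [0.2895840096897282, 0.03175737501922893, 1.6412988037004168] [[0.0126012141276791, -0.9999002492364554, 0.006379731920891432], [-0.996856224153474, -0.013061463146380705, -0.07814772259608295], [0.07822325593445323, -0.005374919287747561, -0.9969213772778986]]
side [[458.89576049040977, 0.0, 284.0719559966152], [0.0, 458.89576049040977, 205.0940168307192], [0.0, 0.0, 1.0]] [0.09306917399841177, -0.6695595360566081, 1.0664903803993433] [[0.9018246889028831, -0.43210151782895867, -0.0007132847457121032], [-0.33170708801648474, -0.6912350455575335, -0.6420004046359304], [0.27691630187629346, 0.5792084167922498, -0.7667039661252399]]
```

View pics/top0.png

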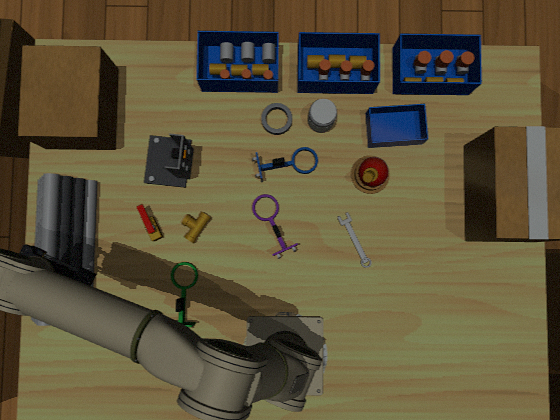

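View pics/side0.png

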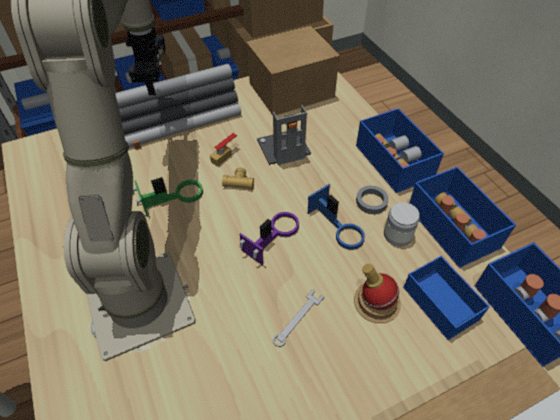

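The top view shows the blue bracket with its plate at (258,165), tab at (278,162) and ring at (304,160). The upright is at (180,155) with its face to the right (world −y), and the vessel is at (371,173). The side view agrees: the upright with its catch is at (291,130), the bracket at (335,215) and the vessel at (378,288). I'll measure these from the depth clouds.

```bash
cat > m.py <<'E'
from h import *
np.set_printoptions(precision=4,suppress=True)
T=dict(np.load('pics/top.npz'));S=dict(np.load('pics/side.npz'))
boxes={'top':{'up':(140,125,200,190),'br':(245,140,325,190),'ve':(345,148,400,200)},'side':{'up':(255,105,315,170),'br':(300,180,372,255),'ve':(350,258,405,325)}}
def sel(n,k,h,s=90,v=40):
    c={'top':T,'side':S}[n];x0,y0,x1,y1=boxes[n][k]
    hsv=cv2.cvtColor(c['pixels'],cv2.COLOR_BGR2HSV);W=cloud(c)
    m=np.zeros(hsv.shape[:2],bool);m[y0:y1,x0:x1]=1
    if h is not None:m&=np.array([((hsv[...,0]>=a)&(hsv[...,0]<=b)) for a,b in h]).any(0)&(hsv[...,1]>=s)&(hsv[...,2]>=v)
    return m,W
def circ(P):
    A=np.c_[2*P[:,:2],np.ones(len(P))];b=(P[:,:2]**2).sum(1);x=np.linalg.lstsq(A,b,rcond=None)[0];return x[:2],np.sqrt(x[2]+x[0]**2+x[1]**2)
for n in('top','side'):
    m,W=sel(n,'br',[(98,122)],110,30);P=W[m];P=P[np.isfinite(P).all(1)]
    print(n,'blue',len(P),P.min(0),P.max(0))
    # ring: lowest-y part
    Q=P[P[:,1]<np.quantile(P[:,1],.02)+.07]; zt=np.quantile(Q[:,2],.8);Q=Q[Q[:,2]>zt-.006];print(' ring',circ(Q),zt,len(Q))
    Q=P[P[:,2]>.06];print(' plate top',len(Q),Q.mean(0),Q.min(0),Q.max(0))
    if len(Q)>20:
        U=np.linalg.svd(Q[:,:2]-Q[:,:2].mean(0))[2];print(' dir',U)
    # tab: dark points above .06
    x0,y0,x1,y1=boxes[n]['br'];B=np.zeros_like(m);B[y0:y1,x0:x1]=1
    d=B&(T if n=='top' else S)['pixels'].max(-1).__lt__(60);P=W[d];P=P[np.isfinite(P).all(1)];Q=P[P[:,2]>.085]
    print(' tab',len(Q),Q.mean(0) if len(Q) else 0,Q.min(0),Q.max(0))
    m,W=sel(n,'up',None);P=W[m];P=P[np.isfinite(P).all(1)];Q=P[P[:,2]>.02];print(' up',len(Q),Q.min(0),Q.max(0))
    Q=P[P[:,2]>.178];print(' uptop',len(Q),Q.mean(0),Q.min(0),Q.max(0), 'z',np.quantile(P[:,2],[.5,.9,.98]))
    m,W=sel(n,'up',[(3,16)],150,100);P=W[m];P=P[np.isfinite(P).all(1)];P=P[P[:,2]>.12];print(' catch',len(P),P.mean(0) if len(P) else 0)
    m,W=sel(n,'ve',[(0,6),(170,180)],130,60);P=W[m];P=P[np.isfinite(P).all(1)];P=P[P[:,2]>.03]
    A=np.c_[2*P,np.ones(len(P))];x=np.linalg.lstsq(A,(P**2).sum(1),rcond=None)[0];print(' ball',len(P),x[:3],np.sqrt(x[3]+x[:3]@x[:3]))
    c=x[:3];m,W=sel(n,'ve',None);P=W[m];P=P[np.isfinite(P).all(1)];d=np.linalg.norm(P-c,axis=1);Q=P[(d>.055)&(d<.1)&(P[:,2]>.07)];print(' neck',len(Q),Q.mean(0)-c)
E
python3 m.py
python3 - <<'E'
import cv2
t=cv2.imread('pics/top0.png')[120:200,130:410];s=cv2.imread('pics/side0.png')[100:330,240:420]
cv2.imwrite('pics/c1.png',cv2.resize(t,None,fx=2.8,fy=2.8,interpolation=cv2.INTER_CUBIC))
cv2.imwrite('pics/c2.png',cv2.resize(s,None,fx=2.6,fy=2.6,interpolation=cv2.INTER_CUBIC))
E
```

```text
top blue 311 [ 0.5253 -0.0964 -0.0068] [0.6326 0.0907 0.0883]
 ring (array([ 0.5931, -0.0557]), np.float64(0.036791018430212534)) 0.02045335929611123 118
 plate top 40 [0.5625 0.0806 0.0803] [0.5253 0.0428 0.0721] [0.6033 0.0907 0.0883]
 dir [[-0.9777 -0.2101]
 [ 0.2101 -0.9777]]
 tab 57 [0.5756 0.0259 0.0951] [0.5663 0.0107 0.0873] [0.5861 0.0429 0.1028]
 up 720 [0.5303 0.286  0.0203] [0.6539 0.4066 0.195 ]
 uptop 147 [0.5781 0.3036 0.1874] [0.5311 0.2888 0.178 ] [0.631  0.3378 0.195 ] z [0.0065 0.1323 0.1873]
 catch 0 0
 ball 383 [ 0.5529 -0.2591  0.0613] 0.040365159169732136
 neck 105 [-0.0269  0.0288  0.0743]
side blue 739 [ 0.5258 -0.0982  0.0044] [0.6304 0.0914 0.0849]
 ring (array([ 0.5915, -0.0589]), np.float64(0.03645018562317026)) 0.019269098444839688 154
 plate top 119 [0.5619 0.0782 0.0732] [0.5258 0.0388 0.0602] [0.5981 0.0914 0.0849]
 dir [[-0.977  -0.2132]
 [ 0.2132 -0.977 ]]
 tab 63 [0.5732 0.0218 0.0934] [0.567  0.0053 0.0853] [0.5823 0.0389 0.0983]
 up 1431 [0.53   0.2812 0.0201] [0.7105 0.5697 0.1963]
 uptop 186 [0.5789 0.2982 0.1865] [0.5308 0.2812 0.178 ] [0.6306 0.3326 0.1963] z [0.009  0.1538 0.1885]
 catch 19 [0.578  0.2882 0.1653]
 ball 674 [ 0.5529 -0.2615  0.0575] 0.042940072959846524
 neck 210 [-0.0281  0.0223  0.0726]
```

View pics/c2.png

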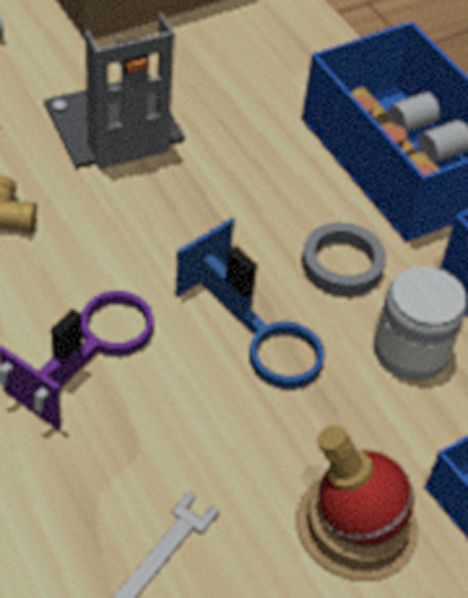

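The crop shows the upright with the catch at its upper middle and its face towards the camera, the bracket with plate towards the upright, and the vessel leaning up-left. Next I'll fit the upright's face plane and the tab and bracket axes.

```bash
cat >> h.py <<'E'
def fit(P,it=6,tol=.004):
    for _ in range(it):
        c=P.mean(0);n=np.linalg.svd(P-c,full_matrices=False)[2][-1];d=abs((P-c)@n);P=P[d<max(tol,np.quantile(d,.8))] if (d>tol).any() else P
    return c,n,P
E
python3 - <<'E'
from h import *
np.set_printoptions(precision=4,suppress=True)
S=dict(np.load('pics/side.npz'));T=dict(np.load('pics/top.npz'))
W=cloud(S);P=W[105:170,262:315].reshape(-1,3);P=P[np.isfinite(P).all(1)]
F=P[(P[:,2]>.03)&(P[:,2]<.185)&(P[:,1]>.27)&(P[:,1]<.306)&(P[:,0]<.64)]
c,n,G=fit(F);print('face n',n,c,len(F),len(G));n=n*np.sign(n[1])
h=n[:2]/np.linalg.norm(n[:2]);print('yaw',np.degrees(np.arctan2(h[1],h[0])))
t=np.array([-h[1],h[0]]);print('span along t',np.quantile(G[:,:2]@t,[0,.01,.99,1]),'c.h',np.quantile((G[:,:2]@h),[.1,.5,.9]))
for z0 in(.04,.08,.12,.16):
    q=G[(G[:,2]>z0-.012)&(G[:,2]<z0+.02)];print(z0,len(q),(q[:,:2]@h).mean(),np.ptp(q[:,:2]@t),(q[:,:2]@t).min()/2+(q[:,:2]@t).max()/2)
# top edge from both views
for n_,b,WW in(('side',(105,170,262,315),W),('top',(125,190,140,200),cloud(T))):
    Q=WW[b[0]:b[1],b[2]:b[3]].reshape(-1,3);Q=Q[(Q[:,2]>.18)&(Q[:,2]<.2)];D=Q@np.r_[h,0]
    E=Q[D<D.min()+.014];print(n_,'top edge',len(E),E.mean(0),'t',np.quantile(E[:,:2]@t,[0,.5,1]),'x',np.quantile(D,[0,.05,.2]))
# rays: midpoints of the top edge corners
print(t,h)
E
```

```text
face n [0.1011 0.9949 0.0023] [0.5788 0.2923 0.1084] 956 836
yaw 84.19953013697867
span along t [-0.5959 -0.5944 -0.4989 -0.4973] c.h [0.3469 0.3492 0.3518]
0.04 173 0.3493289409077114 0.09799252208463011 -0.5463244345257217
0.08 138 0.34954455776033705 0.09726868073838335 -0.5468343271137602
0.12 203 0.3492235512129064 0.09647950621734591 -0.5465074302534991
0.16 169 0.34909156133515723 0.09730636733273024 -0.5472082008067802
side top edge 128 [0.5777 0.2931 0.1873] t [-0.5959 -0.5445 -0.4977] x [0.3444 0.3463 0.3478]
top top edge 95 [0.5776 0.2965 0.1878] t [-0.5945 -0.5444 -0.4972] x [0.3494 0.3504 0.3515]
[-0.9949  0.1011] [0.1011 0.9949]
```

Upright: yaw 84.2°, origin about (0.579, 0.292). Bracket: yaw 102.3°, tab about (0.5745, 0.024), and the ring and tab agree. I'll move above the tab.

```bash
python3 -m creep '[{"x":0.03,"y":-0.05,"z":0.0,"spin":-5},{"x":0.06,"y":-0.1,"spin":-10},{"x":0.09,"y":-0.15,"spin":-15},{"x":0.12,"y":-0.2,"spin":-20},{"x":0.15,"y":-0.25,"spin":-25},{"x":0.18,"y":-0.3,"spin":-30},{"x":0.21,"y":-0.35,"spin":-35},{"x":0.24,"y":-0.4,"spin":-40},{"x":0.27,"y":-0.45,"spin":-45},{"x":0.3,"y":-0.5,"z":-0.02,"spin":-50},{"x":0.328,"y":-0.55,"z":-0.04,"spin":-54.4},{"x":0.328,"y":-0.55,"z":-0.04,"spin":-54.4}]' 0.06 && python3 -m creep '[{"x":0},{"x":0},{"x":0},{"x":0}]'
python3 - <<'E'
from h import *
s=r.read_state();print(s['ee_pos'],s['eef_rot'],s['joint_positions'])
c=grab('wrist');cv2.imwrite('pics/w1.png',c['pixels']);print(-c['R'].T@c['t'])
E
```

```text
invalid input at $[1]: expected keys x, y, z, spin
```

Every row needs all four keys.

```bash
python3 -m creep '[{"x":0.03,"y":-0.05,"z":0.0,"spin":-5},{"x":0.06,"y":-0.1,"z":0,"spin":-10},{"x":0.09,"y":-0.15,"z":0,"spin":-15},{"x":0.12,"y":-0.2,"z":0,"spin":-20},{"x":0.15,"y":-0.25,"z":0,"spin":-25},{"x":0.18,"y":-0.3,"z":0,"spin":-30},{"x":0.21,"y":-0.35,"z":0,"spin":-35},{"x":0.24,"y":-0.4,"z":0,"spin":-40},{"x":0.27,"y":-0.45,"z":0,"spin":-45},{"x":0.3,"y":-0.5,"z":-0.02,"spin":-50},{"x":0.328,"y":-0.55,"z":-0.04,"spin":-54.4},{"x":0.328,"y":-0.55,"z":-0.04,"spin":-54.4}]' 0.06 && python3 -m creep '[{"x":0,"y":0,"z":0,"spin":0},{"x":0,"y":0,"z":0,"spin":0},{"x":0,"y":0,"z":0,"spin":0}]'
python3 - <<'E'
from h import *
s=r.read_state();print(s['ee_pos'],s['eef_rot'],s['joint_positions'])
c=grab('wrist');cv2.imwrite('pics/w1.png',c['pixels']);print(-c['R'].T@c['t'])
E
```

```text
time: 1.6
ee_pos: [0.5747, 0.0188, 0.2055]
eef_rot: [0.995, 0.103, -0.002, 0.001]
ft_force: [-0.2, 0.8, 0.9]
width: 0.0601
time: 1.98
ee_pos: [0.5746, 0.0255, 0.208]
eef_rot: [0.994, 0.109, 0.0, -0.0]
ft_force: [-0.4, 0.7, 0.6]
width: 0.0603
[0.57461465 0.02549008 0.20799881] [ 9.94088150e-01  1.08575002e-01  3.62341465e-04 -2.95818316e-04] [-0.51467814  0.25660758  0.4628645   1.67482119 -0.12086405  1.23773164
  0.19220638]
[0.55960492 0.08973857 0.34485945]
```

View pics/w1.png

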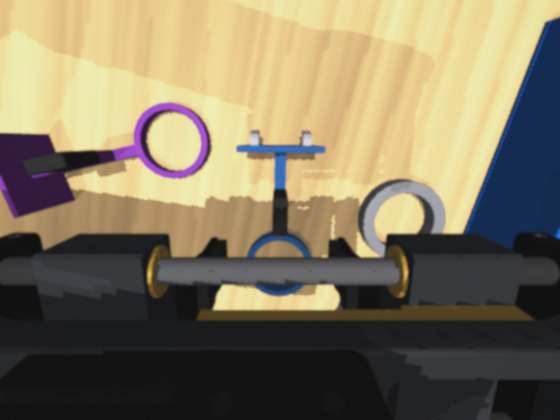

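The wrist picture shows the tab at about (280,210), centred between the fingers (210 and 345), and the plate edge level at row 149. The yaw matches. I'll take one quick numeric check of the tab and plate from this view.

Run:
```python
from h import *
np.set_printoptions(precision=4,suppress=True)
c=dict(np.load('pics/wrist.npz'));W=cloud(c)
h=cv2.cvtColor(c['pixels'],cv2.COLOR_BGR2HSV)
b=(h[...,0]>98)&(h[...,0]<122)&(h[...,1]>110)&(h[...,2]>40)
m=np.zeros_like(b);m[140:158,225:335]=1
P=W[b&m];P=P[(P[:,2]>.07)&(P[:,2]<.095)];U=np.linalg.svd(P[:,:2]-P[:,:2].mean(0))[2][0];U*=np.sign(U[0]);print('plate',len(P),P.mean(0),P.min(0),P.max(0),np.degrees(np.arctan2(U[1],U[0])))
m[:]=0;m[185:235,265:295]=1;P=W[m];P=P[(P[:,2]>.085)&(P[:,2]<.11)];print('tab',len(P),P.mean(0) if len(P) else W[190:235:8,280],P.min(0),P.max(0))
m[:]=0;m[230:300,240:320]=1;P=W[b&m];P=P[(P[:,2]>.01)&(P[:,2]<.03)]
A=np.c_[2*P[:,:2],np.ones(len(P))];x=np.linalg.lstsq(A,(P[:,:2]**2).sum(1),rcond=None)[0];print('ring',len(P),x[:2],np.sqrt(x[2]+x[:2]@x[:2]))
```

```text
plate 502 [0.5637 0.0837 0.0797] [0.526  0.0746 0.0772] [0.6016 0.0933 0.0816] 11.808246345468714
tab 585 [0.576  0.0279 0.0953] [0.5666 0.0093 0.0853] [0.586  0.0443 0.0976]
ring 646 [ 0.5929 -0.0532] 0.03655354775026801
```

```bash
python3 -m creep '[{"x":0.001,"y":0.001,"z":-0.03,"spin":-0.3},{"x":0.001,"y":0.001,"z":-0.06,"spin":-0.3},{"x":0.001,"y":0.001,"z":-0.09,"spin":-0.3},{"x":0.001,"y":0.001,"z":-0.108,"spin":-0.3},{"x":0.001,"y":0.001,"z":-0.115,"spin":-0.3},{"x":0.001,"y":0.001,"z":-0.115,"spin":-0.3},{"x":0.001,"y":0.001,"z":-0.115,"spin":-0.3}]' 0.06 && python3 -m creep '[{"x":0,"y":0,"z":0,"spin":0},{"x":0,"y":0,"z":0,"spin":0},{"x":0,"y":0,"z":0,"spin":0},{"x":0,"y":0,"z":0,"spin":0},{"x":0,"y":0,"z":0,"spin":0}]' 0 45
```

```text
time: 2.9
ee_pos: [0.5763, 0.0253, 0.0936]
eef_rot: [0.994, 0.105, 0.001, -0.0]
ft_force: [0.9, 0.3, -0.4]
width: 0.06
time: 3.52
ee_pos: [0.5757, 0.0253, 0.0926]
eef_rot: [0.994, 0.105, 0.0, -0.0]
ft_force: [0.4, 0.2, 0.1]
width: 0.0179
```

```bash
python3 -m creep '[{"x":0,"y":0,"z":0,"spin":0},{"x":0,"y":0,"z":0,"spin":0},{"x":0,"y":0,"z":0.01,"spin":0},{"x":0,"y":0,"z":0.03,"spin":0},{"x":0,"y":0,"z":0.055,"spin":0},{"x":0,"y":0.01,"z":0.08,"spin":-3},{"x":-0.003,"y":0.04,"z":0.093,"spin":-6},{"x":-0.004,"y":0.07,"z":0.093,"spin":-10},{"x":-0.006,"y":0.1,"z":0.093,"spin":-14},{"x":-0.008,"y":0.125,"z":0.093,"spin":-17},{"x":-0.009,"y":0.14,"z":0.093,"spin":-17.9},{"x":-0.009,"y":0.1455,"z":0.093,"spin":-17.9}]' && python3 -m creep '[{"x":0,"y":0,"z":0,"spin":0},{"x":0,"y":0,"z":0,"spin":0},{"x":0,"y":0,"z":0,"spin":0}]'
python3 - <<'E'
from h import *
a=grab('wrist')['pixels'];b=grab('side')['pixels'];grab('top')
b=cv2.resize(b[60:270,220:400],None,fx=2,fy=2)
im=np.hstack([a[:420,110:490],b[:420]]);cv2.imwrite('pics/s1.png',im);print(im.shape)
E
```

```text
time: 5.03
ee_pos: [0.5663, 0.1717, 0.1857]
eef_rot: [0.999, -0.05, -0.0, 0.0]
ft_force: [-0.1, -0.0, -4.5]
width: 0.0136
time: 5.4
ee_pos: [0.5668, 0.17, 0.1857]
eef_rot: [0.999, -0.052, 0.0, 0.0]
ft_force: [-0.6, 0.4, -3.8]
width: 0.0134
(420, 740, 3)
```

View pics/s1.png

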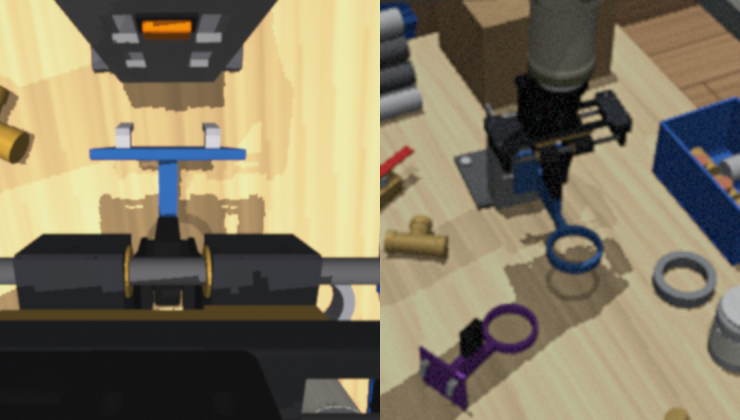

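The wrist half shows claws at columns 124 and 211 (mid 167.5) and catch at 141–192 (mid 167), so the bracket is aligned laterally, and plate and face look parallel. In the side half the bracket is level and clear of the face. I'll check numerically.

Run:
```python
from h import *
np.set_printoptions(precision=4,suppress=True)
c=dict(np.load('pics/wrist.npz'));W=cloud(c)
h=cv2.cvtColor(c['pixels'],cv2.COLOR_BGR2HSV)
b=(h[...,0]>98)&(h[...,0]<122)&(h[...,1]>110)&(h[...,2]>40)
m=np.zeros_like(b);m[140:165,190:365]=1
P=W[b&m];zt=np.quantile(P[:,2],.9);P=P[abs(P[:,2]-zt)<.004]
def line(P):
    U=np.linalg.svd(P[:,:2]-P[:,:2].mean(0))[2][0];U*=np.sign(U[0]);return np.degrees(np.arctan2(U[1],U[0]))
print('plate top',len(P),P.mean(0),P[:,:2].min(0),P[:,:2].max(0),line(P),zt)
o=(h[...,0]>5)&(h[...,0]<18)&(h[...,1]>180)&(h[...,2]>150);o[60:]=0
P=W[o];P=P[np.isfinite(P).all(1)];print('catch',len(P),(P.min(0)+P.max(0))/2,P.min(0),P.max(0))
m[:]=0;m[0:80,180:400]=1;P=W[m];F=P[(P[:,1]>.27)&(P[:,1]<.305)&(P[:,2]>.03)&(P[:,2]<.185)]
cc,n,G=fit(F);n*=np.sign(n[1]);print('face',len(G),cc,n,'yaw',np.degrees(np.arctan2(n[1],n[0])))
hh=n[:2]/np.hypot(*n[:2]);t=np.array([-hh[1],hh[0]])
for z0 in(.07,.1,.13,.16):
    q=G[abs(G[:,2]-z0)<.006];print(z0,len(q),np.quantile(q[:,:2]@t,[0,1]),(q[:,:2]@hh).mean())
# slots/upper seen from pixels on face: gap beyond face
Q=P[((P[:,:2]@hh)>(cc[:2]@hh)+.012)&(P[:,2]>.05)&(P[:,2]<.18)];
# tab/claws
m[:]=0;m[120:150,215:345]=1;w=m&(h[...,1]<50)&(h[...,2]>120);P=W[w];P=P[(P[:,2]>.12)&(P[:,2]<.18)];x=P[:,:2]@t
print('claws t',[ (x[k].mean(),x[k].min(),x[k].max()) for k in(x<x.mean(),x>=x.mean())],P[:,2].max(), 'plate t',(W[b][:,:2]@t)[np.isfinite(W[b][:,0])].min())
P=W[b&(np.arange(420)[:,None]<165)&(np.arange(420)[:,None]>140)];x=P[:,:2]@t;print('plate t',x.min(),x.max(),'h max',np.quantile(P[:,:2]@hh,[.5,.98]))
# face image: dark slots; catch t
P=W[o];P=P[np.isfinite(P).all(1)];x=P[:,:2]@t;print('catch t',x.min(),x.max(),np.median(P[:,:2]@hh))
```

```text
<stdin>:10: RuntimeWarning: Mean of empty slice.
  ret = um.true_divide(
Traceback (most recent call last):
ValueError: zero-size array to reduction operation minimum which has no identity
```

NaNs are spoiling the quantiles, so I'll filter them out.

```bash
cat > m2.py <<'E'
from h import *
np.set_printoptions(precision=4,suppress=True)
c=dict(np.load('pics/wrist.npz'));W=cloud(c);fin=np.isfinite(W).all(-1)
h=cv2.cvtColor(c['pixels'],cv2.COLOR_BGR2HSV);v,u=np.indices(fin.shape)
b=(h[...,0]>98)&(h[...,0]<122)&(h[...,1]>110)&(h[...,2]>40)&(v>140)&(v<165)&(u>190)&(u<365)
def ang(P):
    U=np.linalg.svd(P[:,:2]-P[:,:2].mean(0))[2][0];U*=np.sign(U[0]);return np.degrees(np.arctan2(U[1],U[0]))
print('blue',b.sum(),(b&fin).sum())
F=W[fin&(v<80)&(u>180)&(u<400)];F=F[(F[:,1]>.27)&(F[:,1]<.305)&(F[:,2]>.03)&(F[:,2]<.185)]
cc,n,G=fit(F);n*=np.sign(n[1]);print('face',len(G),cc,n,'yaw',np.degrees(np.arctan2(n[1],n[0])))
hh=np.array([.1011,.9949]);t=np.array([-hh[1],hh[0]])
for z0 in(.07,.1,.13,.16):
    q=G[abs(G[:,2]-z0)<.006]
    if len(q):print(z0,len(q),np.quantile(q[:,:2]@t,[0,1]),(q[:,:2]@hh).mean())
P=W[b&fin]
if len(P):
    P=P[P[:,2]>np.quantile(P[:,2],.9)-.006];x=P[:,:2]@t;print('plate top',len(P),P.mean(0),ang(P),'t',x.min(),x.max(),'h',np.quantile(P[:,:2]@hh,[.02,.5,.98]))
w=(v>120)&(v<150)&(u>215)&(u<345)&(h[...,1]<60)&(h[...,2]>110)&fin;P=W[w];P=P[(P[:,2]>.12)&(P[:,2]<.18)]
if len(P):
    x=P[:,:2]@t;print('claws',len(P),x[x<x.mean()].min(),x[x<x.mean()].max(),x[x>x.mean()].min(),x.max(),P[:,2].max(),(P[:,:2]@hh).max())
o=(h[...,0]>5)&(h[...,0]<18)&(h[...,1]>180)&(h[...,2]>150)&(v<60)&fin&(u>180)&(u<400);P=W[o];x=P[:,:2]@t
if len(P):print('catch',len(P),P.mean(0),'t',x.min(),x.max(),'h',np.quantile(P[:,:2]@hh,[.05,.5,.95]),P[:,2].min(),P[:,2].max())
E
python3 m2.py
```

```text
blue 1784 1773
face 10306 [0.579  0.2933 0.1317] [0.0955 0.9954 0.005 ] yaw 84.52122831823313
0.07 572 [-0.5939 -0.4979] 0.35128928170275336
0.1 469 [-0.5938 -0.4978] 0.3504015045904884
0.13 1035 [-0.5938 -0.4977] 0.35108734223868776
0.16 1140 [-0.5943 -0.4979] 0.3495043162476223
plate top 1618 [0.5724 0.2291 0.1729] -5.944932094714724 t -0.5853260720767236 -0.5068283335901977 h [0.2832 0.2857 0.2882]
claws 759 -0.5852985761887832 -0.5671985408026213 -0.5254634239841116 -0.5072102134143583 0.15990405457146173 0.3027460790622349
catch 436 [0.5784 0.2886 0.1642] t -0.5573619008741479 -0.5331585440498225 h [0.3438 0.3456 0.3478] 0.15368357178529207 0.16611557248006933
```

Plate centre t = −0.5461 and upright −0.546, with yaw within 0.4°, height +23 mm and a gap of about 62 mm. I'll push on.

```bash
python3 -m creep '[{"x":0.002,"y":0.02,"z":0,"spin":0.2},{"x":0.004,"y":0.035,"z":0,"spin":0.2},{"x":0.005,"y":0.045,"z":0,"spin":0.2},{"x":0.0055,"y":0.052,"z":0,"spin":0.2},{"x":0.0055,"y":0.052,"z":0,"spin":0.2}]' && python3 -m creep '[{"x":0.0003,"y":0.003,"z":0,"spin":0},{"x":0.0006,"y":0.006,"z":0,"spin":0},{"x":0.001,"y":0.009,"z":0,"spin":0},{"x":0.001,"y":0.0105,"z":0,"spin":0},{"x":0.001,"y":0.0105,"z":0,"spin":0}]'
```

```text
time: 6.18
ee_pos: [0.5721, 0.2233, 0.1854]
eef_rot: [0.999, -0.049, -0.0, 0.0]
ft_force: [-0.0, 0.2, -3.9]
width: 0.0135
time: 6.8
ee_pos: [0.5735, 0.2316, 0.1856]
eef_rot: [0.999, -0.05, 0.0, 0.001]
ft_force: [-0.6, -6.8, -2.6]
width: 0.0137
```

```bash
python3 -m creep '[{"x":0,"y":0.001,"z":0,"spin":0},{"x":0,"y":0.001,"z":0,"spin":0},{"x":0,"y":0.001,"z":0,"spin":0}]'
python3 - <<'E'
from h import *
a=grab('wrist')['pixels'];cv2.imwrite('pics/s2.png',cv2.resize(a[60:200,160:400],None,fx=2.5,fy=2.5))
E
```

```text
time: 7.18
ee_pos: [0.5736, 0.2317, 0.1856]
eef_rot: [0.999, -0.05, -0.0, 0.002]
ft_force: [-1.1, -9.3, -0.4]
width: 0.0136
```

View pics/s2.png

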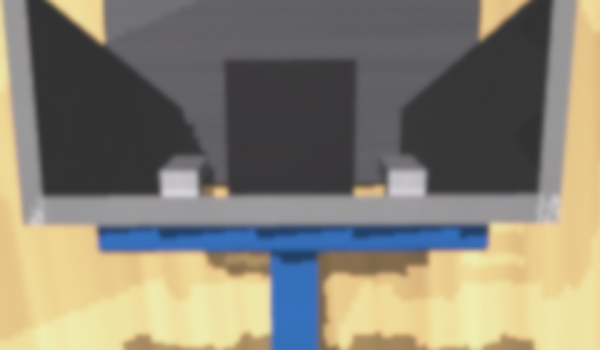

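Seen from above and behind the sheet, both claws (crop (180,180) and (405,180)) are through the slots and the plate is against the face. I'll lower it.

```bash
python3 -m creep '[{"x":0,"y":0,"z":-0.004,"spin":0},{"x":0,"y":0,"z":-0.008,"spin":0},{"x":0,"y":0,"z":-0.012,"spin":0},{"x":0,"y":0,"z":-0.015,"spin":0},{"x":0,"y":0,"z":-0.018,"spin":0},{"x":0,"y":0,"z":-0.018,"spin":0}]' && python3 -m creep '[{"x":0,"y":0,"z":-0.002,"spin":0},{"x":0,"y":0,"z":-0.004,"spin":0},{"x":0,"y":0,"z":-0.006,"spin":0},{"x":0,"y":0,"z":-0.006,"spin":0}]'
```

```text
time: 7.98
ee_pos: [0.5738, 0.2316, 0.1676]
eef_rot: [0.999, -0.05, 0.0, 0.001]
ft_force: [1.0, -9.1, -2.0]
width: 0.0136
time: 8.48
ee_pos: [0.574, 0.2316, 0.1623]
eef_rot: [0.999, -0.05, 0.0, 0.001]
ft_force: [-0.7, -10.3, 4.0]
width: 0.0136
```

```bash
python3 -m creep '[{"x":0,"y":0,"z":-0.002,"spin":0},{"x":0,"y":0,"z":-0.004,"spin":0},{"x":0,"y":0,"z":-0.004,"spin":0},{"x":0,"y":0,"z":-0.004,"spin":0}]'
python3 - <<'E'
from h import *
np.set_printoptions(precision=4,suppress=True)
c=grab('wrist');W=cloud(c);a=c['pixels'];h=cv2.cvtColor(a,cv2.COLOR_BGR2HSV);fin=np.isfinite(W).all(-1)
v,u=np.indices(fin.shape);b=(h[...,0]>98)&(h[...,0]<122)&(h[...,1]>110)&(h[...,2]>40)&fin&(v<220)&(u>150)&(u<410)
P=W[b];P=P[(P[:,2]>.12)&(P[:,1]>.27)];print(len(P),np.quantile(P[:,2],[.1,.5,.9]),np.quantile(P[:,1],[.02,.98]))
o=(h[...,0]>5)&(h[...,0]<18)&(h[...,1]>180)&(h[...,2]>150)&(v<200)&fin&(u>150)&(u<410);P=W[o];P=P[(P[:,2]>.14)&(P[:,1]<.32)];print('orange',len(P),P.mean(0) if len(P) else 0)
cv2.imwrite('pics/s3.png',cv2.resize(a[60:200,160:400],None,fx=2.5,fy=2.5))
E
```

```text
time: 8.98
ee_pos: [0.5743, 0.231, 0.1614]
eef_rot: [0.999, -0.051, 0.001, 0.001]
ft_force: [-12.4, -16.3, 27.8]
width: 0.0134
794 [0.1487 0.1495 0.1504] [0.2849 0.2944]
orange 463 [0.5781 0.2888 0.1641]
```

View pics/s3.png

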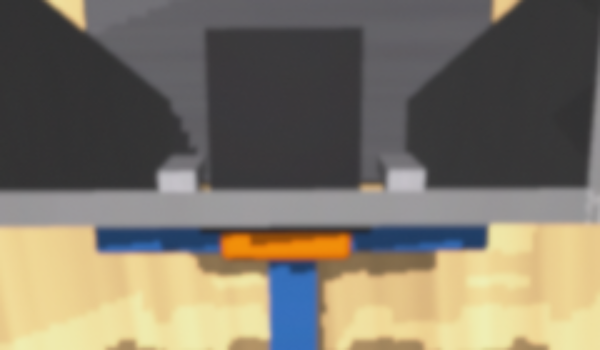

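The catch (crop (285,245)) has sprung out over the plate's top edge, and the plate top is at z≈0.1495. I'll unload, release, rise, and look at the hung bracket.

```bash
python3 -m creep '[{"x":0,"y":-0.001,"z":0.003,"spin":0},{"x":0,"y":-0.002,"z":0.004,"spin":0},{"x":0,"y":-0.002,"z":0.004,"spin":0}]' && python3 -m creep '[{"x":0,"y":0,"z":0,"spin":0},{"x":0,"y":0,"z":0,"spin":0},{"x":0,"y":0,"z":0,"spin":0},{"x":0,"y":0,"z":0,"spin":0},{"x":0,"y":0,"z":0.02,"spin":0},{"x":0,"y":0,"z":0.05,"spin":0},{"x":0,"y":0,"z":0.08,"spin":0},{"x":0,"y":-0.03,"z":0.10,"spin":-5},{"x":0,"y":-0.08,"z":0.11,"spin":-10},{"x":0,"y":-0.13,"z":0.11,"spin":-15},{"x":0,"y":-0.18,"z":0.11,"spin":-20},{"x":0,"y":-0.23,"z":0.11,"spin":-25}]' 0.045 && python3 -m creep '[{"x":-0.005,"y":-0.05,"z":0,"spin":-5},{"x":-0.01,"y":-0.1,"z":0,"spin":-10},{"x":-0.02,"y":-0.14,"z":0,"spin":-12},{"x":-0.05,"y":-0.17,"z":-0.0,"spin":-12},{"x":-0.05,"y":-0.17,"z":-0.0,"spin":-12},{"x":-0.05,"y":-0.17,"z":-0.0,"spin":-12}]' 0.087
cat > m3.py <<'E'
from h import *
np.set_printoptions(precision=4,suppress=True)
hh=np.array([.1011,.9949])
for n in('top','side'):
    c=grab(n);W=cloud(c);h=cv2.cvtColor(c['pixels'],cv2.COLOR_BGR2HSV)
    with np.errstate(invalid='ignore'):
        k=(h[...,0]>98)&(h[...,0]<122)&(h[...,1]>110)&(h[...,2]>30)&np.isfinite(W).all(-1)&(W[...,2]>.04)&(abs(W[...,0]-.565)<.07)&(W[...,1]>.09)&(W[...,1]<.31)
    P=W[k];Q=P[(P[:,1]<.195)];zt=np.median(Q[:,2]);Q=Q[abs(Q[:,2]-zt)<.012]
    A=np.c_[2*Q[:,:2],np.ones(len(Q))];x=np.linalg.lstsq(A,(Q[:,:2]**2).sum(1),rcond=None)[0]
    f=np.linalg.lstsq(np.c_[Q[:,:2]@hh-.2,np.ones(len(Q))],Q[:,2],rcond=None)[0]
    print(n,'ring',len(Q),x[:2],np.sqrt(x[2]+x[:2]@x[:2]),'z',np.quantile(Q[:,2],[.1,.5,.9]),'slope',f,'plate top',P[P[:,1]>.27][:,2].max() if (P[:,1]>.27).any() else None)
E
python3 m3.py; python3 -c "
from h import *
s=r.read_state();print(s['time'],s['ee_pos'],s['eef_rot'],s['joint_positions'])
a=grab('wrist')['pixels'];b=np.load('pics/side.npz')['pixels']
cv2.imwrite('pics/v1.png',np.hstack([a[:,60:500],cv2.resize(b[80:290,230:410],None,fx=2,fy=2)[:420]]))"
```

```text
time: 9.4
ee_pos: [0.5739, 0.2315, 0.1621]
eef_rot: [0.999, -0.05, 0.001, 0.0]
ft_force: [1.4, -5.3, 1.7]
width: 0.0134
time: 10.9
ee_pos: [0.5731, 0.0008, 0.2718]
eef_rot: [0.964, -0.266, 0.0, -0.0]
ft_force: [0.6, 0.2, -0.3]
width: 0.0452
time: 11.65
ee_pos: [0.5236, -0.167, 0.2717]
eef_rot: [0.932, -0.363, 0.0, -0.0]
ft_force: [0.1, 0.0, -0.3]
width: 0.0862
top ring 192 [0.5654 0.1487] 0.03705532872880747 z [0.0723 0.0776 0.0837] slope [0.0726 0.0772] plate top 0.1546360328892706
side ring 214 [0.5643 0.1457] 0.03707313395528376 z [0.0711 0.0774 0.0821] slope [0.0764 0.0768] plate top 0.15363227827742376
11.75 [ 0.52386388 -0.16648356  0.27148543] [ 9.31890738e-01 -3.62739091e-01  4.81258891e-07 -6.96041210e-05] [-0.41501737  0.16894466  0.72591434  1.66055094 -0.11464532  1.35552666
 -0.41403562]
```

View pics/v1.png

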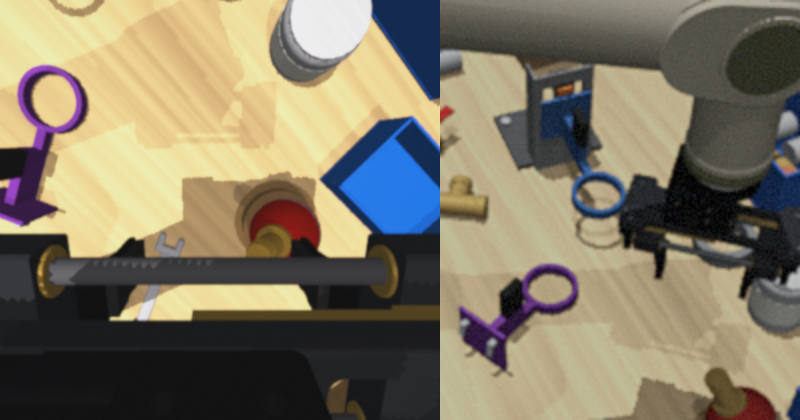

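The bracket hangs with the catch above it and the ring at about (0.565, 0.147), z 0.077 (sag 4.3°). The vessel, at (285,225) in the left half, leans to the left along the jaw axis. I'll fit its ball and neck axis from the wrist and side depth.

```bash
cat > v.py <<'E'
import sys
from h import *
from scipy.optimize import least_squares
np.set_printoptions(precision=4,suppress=True)
def vessel(names,g,fresh=True):
    R=[];B=[]
    for n in names:
        c=grab(n) if fresh else dict(np.load('pics/%s.npz'%n));W=cloud(c);h=cv2.cvtColor(c['pixels'],cv2.COLOR_BGR2HSV)
        with np.errstate(invalid='ignore'): k=np.isfinite(W).all(-1)&(np.linalg.norm(W[...,:2]-np.array(g[:2]),axis=-1)<.09)&(W[...,2]>g[2]-.03)
        red=((h[...,0]<6)|(h[...,0]>170))&(h[...,1]>130)&(h[...,2]>60);br=(h[...,0]>12)&(h[...,0]<32)&(h[...,1]>100)&(h[...,2]>50)
        R.append(W[k&red]);B.append(W[k&br&(np.linalg.norm(np.nan_to_num(W)-np.array(g),axis=-1)<.115)])
        print(n,len(R[-1]),len(B[-1]))
    R=np.vstack(R);B=np.vstack(B)
    c=least_squares(lambda c:np.linalg.norm(R-c,axis=1)-.045,g,loss='soft_l1',f_scale=.002).x
    d=np.linalg.norm(B-c,axis=1);N=B[(d>.052)&(d<.093)]
    def f(q):
        a=np.r_[q,1];a/=np.linalg.norm(a);v=N-c;s=v@a;return np.where(s>.05,np.linalg.norm(v-np.outer(s,a),axis=1)-.014,0)
    q=least_squares(f,[-.3,.3] if len(sys.argv)<2 else [0,0],loss='soft_l1',f_scale=.002).x;a=np.r_[q,1];a/=np.linalg.norm(a)
    print('ball',c,'axis',a,'tilt deg',np.degrees(np.arccos(a[2])),'az',np.degrees(np.arctan2(a[1],a[0])),'res',np.abs(f(q)).mean(),len(N),'neck_end',c+.095*a)
    return c,a
E
python3 -c "
from v import *
vessel(['wrist'],[.553,-.26,.057]);vessel(['wrist','side'],[.553,-.26,.057],0)"
```

```text
wrist 1824 1169
ball [ 0.5526 -0.2603  0.0546] axis [-0.3323  0.3448  0.8779] tilt deg 28.6122326921839 az 133.9360066515908 res 0.0002657277846773523 495 neck_end [ 0.521  -0.2275  0.138 ]
wrist 1824 1169
side 665 373
ball [ 0.553  -0.2604  0.0545] axis [-0.335   0.3417  0.8781] tilt deg 28.587976406756052 az 134.4288211150691 res 0.0005479848722281043 676 neck_end [ 0.5211 -0.2279  0.1379]
```

```bash
python3 -m creep '[{"x":0.003,"y":-0.04,"z":0,"spin":-2},{"x":0.0053,"y":-0.0695,"z":0,"spin":-3.2},{"x":0.0053,"y":-0.0695,"z":-0.03,"spin":-3.2},{"x":0.0053,"y":-0.0695,"z":-0.06,"spin":-3.2},{"x":0.0053,"y":-0.0695,"z":-0.09,"spin":-3.2},{"x":0.0053,"y":-0.0695,"z":-0.115,"spin":-3.2},{"x":0.0053,"y":-0.0695,"z":-0.13,"spin":-3.2},{"x":0.0053,"y":-0.0695,"z":-0.134,"spin":-3.2},{"x":0.0053,"y":-0.0695,"z":-0.134,"spin":-3.2}]' 0.087
```

```text
time: 12.98
ee_pos: [0.5289, -0.2373, 0.138]
eef_rot: [0.921, -0.389, 0.0, 0.0]
ft_force: [0.8, 0.2, -0.5]
width: 0.0869
```

```bash
python3 -m creep '[{"x":0.003,"y":-0.003,"z":0,"spin":0},{"x":0.006,"y":-0.006,"z":0,"spin":0},{"x":0.009,"y":-0.009,"z":0,"spin":0},{"x":0.012,"y":-0.012,"z":0,"spin":0},{"x":0.015,"y":-0.015,"z":0,"spin":0},{"x":0.018,"y":-0.018,"z":0,"spin":0},{"x":0.021,"y":-0.021,"z":0,"spin":0},{"x":0.024,"y":-0.023,"z":0,"spin":0},{"x":0.024,"y":-0.023,"z":0,"spin":0}]' 0.055 10 && python3 -m creep '[{"x":0,"y":0,"z":0,"spin":0},{"x":0,"y":0,"z":0,"spin":0},{"x":0,"y":0,"z":0,"spin":0},{"x":0,"y":0,"z":0,"spin":0},{"x":0,"y":0,"z":0,"spin":0},{"x":0,"y":0,"z":0,"spin":0}]' 0.02 15 && python3 -c "
from v import *
vessel(['side'],[.553,-.26,.057])"
```

```text
time: 14.1
ee_pos: [0.5527, -0.2605, 0.1375]
eef_rot: [0.921, -0.39, 0.0, 0.0]
ft_force: [-0.5, 0.6, 1.0]
width: 0.0553
time: 14.85
ee_pos: [0.5525, -0.2601, 0.1375]
eef_rot: [0.921, -0.389, -0.0, -0.0]
ft_force: [0.0, 0.7, -1.5]
width: 0.0277
side 574 285
ball [ 0.5542 -0.2605  0.0556] axis [-0.0127  0.0003  0.9999] tilt deg 0.7282769107033057 az 178.49221715968258 res 0.0007606631038972821 148 neck_end [ 0.553  -0.2604  0.1506]
```

The neck is gripped (27.7 mm) and within 1° of vertical. I'll firm the grip, lift, and carry it above the ring with jaws along the bracket's y.

```bash
python3 -m creep '[{"x":0,"y":0,"z":0,"spin":0},{"x":0,"y":0,"z":0,"spin":0},{"x":0,"y":0,"z":0.01,"spin":0},{"x":0,"y":0,"z":0.03,"spin":0},{"x":0,"y":0,"z":0.055,"spin":0},{"x":0,"y":0,"z":0.08,"spin":0},{"x":0,"y":0.0,"z":0.1,"spin":0},{"x":0,"y":0,"z":0.11,"spin":0},{"x":0,"y":0.01,"z":0.11,"spin":2}]' 0.02 30 && python3 -m creep '[{"x":0,"y":0.02,"z":0,"spin":3},{"x":0.001,"y":0.05,"z":0,"spin":7},{"x":0.002,"y":0.09,"z":0,"spin":11},{"x":0.003,"y":0.13,"z":0,"spin":15},{"x":0.005,"y":0.17,"z":0,"spin":20},{"x":0.006,"y":0.21,"z":0,"spin":24},{"x":0.007,"y":0.25,"z":0,"spin":28},{"x":0.008,"y":0.29,"z":0,"spin":32},{"x":0.01,"y":0.33,"z":0,"spin":35},{"x":0.011,"y":0.36,"z":0,"spin":37},{"x":0.0115,"y":0.38,"z":0,"spin":38},{"x":0.0115,"y":0.39,"z":0,"spin":38}]' && python3 -m creep '[{"x":0,"y":0.0045,"z":0,"spin":0},{"x":0,"y":0.0045,"z":0,"spin":0},{"x":0,"y":0.0045,"z":0,"spin":0},{"x":0,"y":0.0045,"z":0,"spin":0}]' && python3 -c "
from v import *
g=[.564,.1445,.166]
vessel(['side'],g);vessel(['wrist'],g);vessel(['side','wrist'],g,0)
b=np.load('pics/side.npz')['pixels'];a=np.load('pics/wrist.npz')['pixels']
cv2.imwrite('pics/v2.png',np.hstack([a[:,100:480],cv2.resize(b[70:280,220:400],None,fx=2,fy=2)]))"
```

```text
time: 16.02
ee_pos: [0.5524, -0.2509, 0.2485]
eef_rot: [0.928, -0.373, 0.001, 0.0]
ft_force: [0.1, -0.2, -3.7]
width: 0.0272
time: 17.52
ee_pos: [0.5638, 0.1406, 0.2473]
eef_rot: [0.999, -0.051, -0.0, 0.0]
ft_force: [-0.2, -0.1, -4.2]
width: 0.0272
time: 18.02
ee_pos: [0.5641, 0.1436, 0.2477]
eef_rot: [0.999, -0.052, 0.0, 0.0]
ft_force: [0.9, -0.2, -3.9]
width: 0.0273
side 467 208
ball [0.5658 0.1436 0.166 ] axis [-0.0195 -0.0049  0.9998] tilt deg 1.1520393665599358 az -165.89943434288574 res 0.0018358839381062944 124 neck_end [0.5639 0.1431 0.261 ]
wrist 5321 3230
ball [0.5643 0.1443 0.1648] axis [0.0203 0.3154 0.9487] tilt deg 18.424715926691302 az 86.31864041596978 res 0.003624522014073698 1323 neck_end [0.5663 0.1742 0.2549]
side 467 208
wrist 5321 3230
ball [0.5644 0.1441 0.1649] axis [0.0145 0.3117 0.9501] tilt deg 18.18134032475217 az 87.33605852247108 res 0.004628149250863456 1433 neck_end [0.5657 0.1737 0.2552]
```

View pics/v2.png

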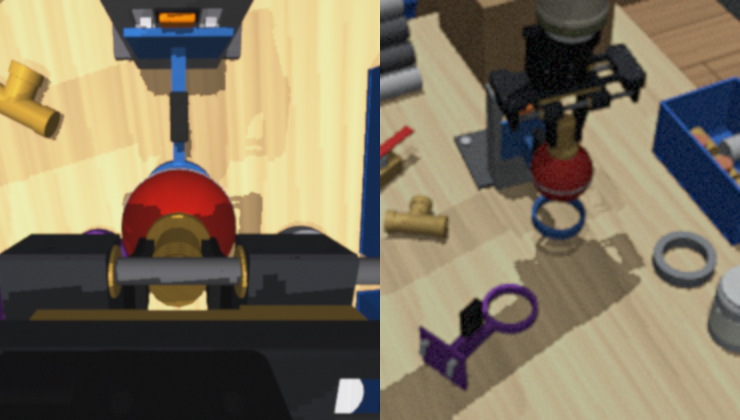

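The left half shows the ball over the ring, and the side half shows the neck upright with the ring directly below. The ball is at about (0.5645, 0.144, 0.165), against a target of (0.564, 0.1445). The wrist-view axis fit (18°) is contaminated by the gripper's brass parts. I'll lower it gently.

```bash
python3 -m creep '[{"x":0,"y":0,"z":-0.015,"spin":0},{"x":0,"y":0,"z":-0.03,"spin":0},{"x":0,"y":0,"z":-0.042,"spin":0},{"x":0,"y":0,"z":-0.05,"spin":0},{"x":0,"y":0,"z":-0.052,"spin":0},{"x":0,"y":0,"z":-0.052,"spin":0},{"x":0,"y":0,"z":-0.052,"spin":0}]' && python3 -m creep '[{"x":0,"y":0,"z":-0.002,"spin":0},{"x":0,"y":0,"z":-0.004,"spin":0},{"x":0,"y":0,"z":-0.004,"spin":0},{"x":0,"y":0,"z":-0.004,"spin":0}]'
```

```text
time: 19.0
ee_pos: [0.5643, 0.1443, 0.196]
eef_rot: [0.999, -0.051, 0.0, -0.0]
ft_force: [-0.2, -0.4, -3.5]
width: 0.027
time: 19.5
ee_pos: [0.5641, 0.1443, 0.1917]
eef_rot: [0.999, -0.051, 0.0, -0.0]
ft_force: [1.2, -0.2, -1.3]
width: 0.0273
```

```bash
python3 -m creep '[{"x":0,"y":0,"z":-0.001,"spin":0},{"x":0,"y":0,"z":-0.001,"spin":0},{"x":0,"y":0,"z":-0.001,"spin":0}]' && python3 -m creep '[{"x":0,"y":0,"z":-0.001,"spin":0},{"x":0,"y":0,"z":-0.001,"spin":0},{"x":0,"y":0,"z":-0.001,"spin":0}]' && python3 -c "
from v import *
s=r.read_state();print(s['ft_force'],s['torque'])
g=[.564,.1445,.108]
vessel(['side'],g)
c,a=None,None" && python3 m3.py
```

```text
time: 19.88
ee_pos: [0.5642, 0.1444, 0.1908]
eef_rot: [0.999, -0.051, 0.0, -0.0]
ft_force: [0.1, 0.0, -0.7]
width: 0.0273
time: 20.25
ee_pos: [0.5643, 0.1444, 0.1899]
eef_rot: [0.999, -0.051, 0.0, -0.0]
ft_force: [1.0, 1.3, 3.1]
width: 0.0271
[0.9637 1.2833 3.1209] [ 0.1516 -0.1138  0.018 ]
side 439 185
ball [0.5658 0.1444 0.1081] axis [-0.0165 -0.0036  0.9999] tilt deg 0.9679094738507531 az -167.6926529790891 res 0.001547731532363099 105 neck_end [0.5642 0.144  0.2031]
  return _methods._mean(a, axis=axis, dtype=dtype,
  ret = ret.dtype.type(ret / rcount)
Traceback (most recent call last):
  File "m3.py", line 11, in <module>
    print(n,'ring',len(Q),x[:2],np.sqrt(x[2]+x[:2]@x[:2]),'z',np.quantile(Q[:,2],[.1,.5,.9]),'slope',f,'plate top',P[P[:,1]>.27][:,2].max() if (P[:,1]>.27).any() else None)
                                                              ~~~~~~~~~~~^^^^^^^^^^^^^^^^^^^
IndexError: index -1 is out of bounds for axis 0 with size 0
```

It's seated: the wrist force went from −3.9 to +3 N, ball z is 0.108, and the neck is about 1° off vertical. I'll ease off 1 mm and open in stages.

```bash
python3 -m creep '[{"x":0,"y":0,"z":0.001,"spin":0},{"x":0,"y":0,"z":0.001,"spin":0},{"x":0,"y":0,"z":0.001,"spin":0}]' 0.02 8 && python3 -m creep '[{"x":0,"y":0,"z":0,"spin":0},{"x":0,"y":0,"z":0,"spin":0},{"x":0,"y":0,"z":0,"spin":0}]' 0.034 && python3 -c "
from v import *
vessel(['side'],[.564,.1445,.108])"
```

```text
time: 20.72
ee_pos: [0.5641, 0.1442, 0.1905]
eef_rot: [0.999, -0.051, 0.0, 0.0]
ft_force: [0.7, 1.6, 0.8]
width: 0.0273
time: 21.1
ee_pos: [0.5637, 0.1441, 0.1904]
eef_rot: [0.999, -0.051, -0.0, 0.0]
ft_force: [-0.2, 0.1, -0.4]
width: 0.0338
side 443 199
ball [0.5665 0.1452 0.1082] axis [0.     0.0213 0.9998] tilt deg 1.222803701071655 az 89.94265231323931 res 0.0016600564482821942 122 neck_end [0.5665 0.1473 0.2032]
```

Released and stable. I'll open wider, rise straight up and clear the view.

```bash
python3 -m creep '[{"x":0,"y":0,"z":0,"spin":0},{"x":0,"y":0,"z":0,"spin":0},{"x":0,"y":0,"z":0,"spin":0},{"x":0,"y":0,"z":0.015,"spin":0},{"x":0,"y":0,"z":0.04,"spin":0},{"x":0,"y":0,"z":0.08,"spin":0},{"x":0,"y":0,"z":0.12,"spin":0},{"x":-0.04,"y":0,"z":0.13,"spin":0},{"x":-0.09,"y":0,"z":0.13,"spin":0},{"x":-0.14,"y":0,"z":0.13,"spin":0},{"x":-0.17,"y":0.0,"z":0.13,"spin":0},{"x":-0.17,"y":0.0,"z":0.13,"spin":0}]' 0.06 && python3 - x <<'E'
from v import *
g=[.564,.1445,.108]
vessel(['side'],g);vessel(['top'],g);vessel(['side','top'],g,0)
b=np.load('pics/side.npz')['pixels'];a=np.load('pics/top.npz')['pixels']
cv2.imwrite('pics/f1.png',np.hstack([cv2.resize(a[90:260,120:280],None,fx=2.5,fy=2.5)[:420,:400],cv2.resize(b[70:280,220:400],None,fx=2,fy=2)[:420]]) if 0 else np.hstack([cv2.resize(a[90:258,120:280],(400,420)),cv2.resize(b[70:280,220:400],(360,420))]))
E
```

```text
time: 22.65
ee_pos: [0.3929, 0.1444, 0.3221]
eef_rot: [0.999, -0.05, 0.001, -0.001]
ft_force: [0.0, -0.1, 0.2]
width: 0.0596
side 476 225
ball [0.5664 0.1451 0.1082] axis [0.0105 0.0157 0.9998] tilt deg 1.0826375147299352 az 56.29785154284042 res 0.0015425769999128367 119 neck_end [0.5674 0.1466 0.2032]
top 323 178
ball [0.5658 0.1466 0.1067] axis [0.0064 0.0307 0.9995] tilt deg 1.7972473831053606 az 78.17572298327296 res 0.003049719940128523 52 neck_end [0.5664 0.1495 0.2017]
side 476 225
top 323 178
ball [0.566  0.1454 0.1075] axis [0.0088 0.0186 0.9998] tilt deg 1.1801457277141139 az 64.79712496664789 res 0.0022089114663883043 176 neck_end [0.5668 0.1472 0.2025]
```

View pics/f1.png

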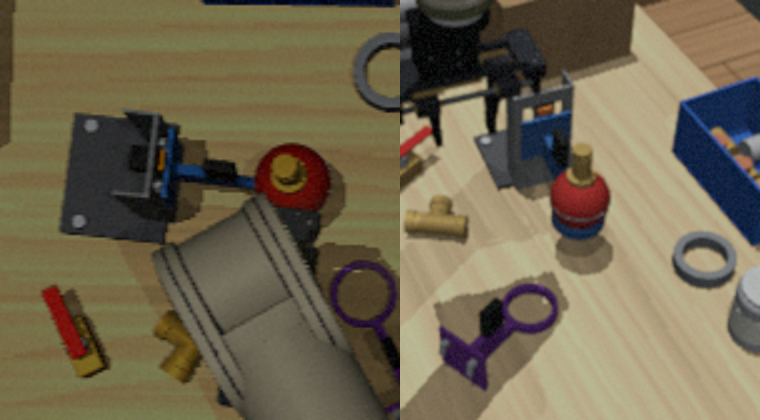

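The vessel stands upright in the ring, about 1.2° off vertical. The catch is out above the plate, the gripper is clear, and the bystanders in view have not moved. I'll hand it in.

```bash
python3 -c "
from bench import r
s=r.read_state();print(s['time'],abs(s['joint_vel']).max(),s['ft_force']);print(r.close_job())"
```

```text
22.75 0.02914445291348509 [0.48188813 0.49842917 0.13988485]
the job is handed in; nothing more can be done
None
```

I hung the blue bracket on the slotted upright and stood the red vessel in its ring, then handed the job in at 22.75 s of the 64 s allowed.

- **Bracket:** Both claws went into the upper slots, and I pressed it down until the orange catch sprang out over the back plate. The last wrist picture before I let go showed the catch out and the plate's top edge at about 0.1495 m. After release it sagged 4.3°, with the ring centre at about z = 0.077 m, as the task text describes.
- **Vessel:** I straightened it in the nest with the jaws, lifted it by the neck and lowered it until the ring took its weight. After letting go, the side and top cameras put the ball's centre at z ≈ 0.1075 m and the neck 1.1–1.8° off vertical.
- **Clearances:** The highest force I read at the wrist was about 28 N on z (about 35 N in all), while pressing the bracket down. The gripper was clear of everything at hand-in, and the bystanders in my last picture were where they had been. The tee, valve, tape and tin were in it, but the wrench and caddy were not.

**Check that disagreed:** With the vessel held over the ring, the wrist-camera fit gave an 18° neck tilt. I discarded it because the gripper's own brass parts were in the view. The side camera gave about 1° at that moment, and the views after release agree with it.

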